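# Eject the orange colour chip from the sample carousel

### The job

The orange colour chip has to come out of the colour analyser. Turn the sample carousel by its wing knob, whichever way round is shorter, until the orange chip's tray is lined up with the loading gate and let go of the knob; then push the yellow-handled release pin down through the access hole in the cover to trip the tray's catch so that the orange tray springs out, and stand the pin back in its wooden block. Leave the other trays in and the rest of the desk as it is.

Things in the scene. Friction and masses are not known exactly. Their poses are not given: they have to be found in the camera images.
- analyser: white bench colour analyser, fixed, 344 mm long, 224 mm wide. Origin on the desk under the carousel's axis; x points from the front (loading gate) to the rear housing, z up. The front part, 224 x 224 mm, is centred on the origin; its flat cover has its top 70 mm above the desk and a round window 156 mm wide over the carousel. The rear housing spans x = 112 to 232 mm, 118 mm high
- gate (a point): middle of the loading gate, an opening 58 mm wide in the front wall, 112 mm in front of the carousel's axis, 52 mm above the desk, below the cover. x points into the analyser. A released tray slides out here by 42 mm, to 31 mm beyond the wall
- access_hole (a point): small round hole in the cover, 13 mm wide, 92 mm in front of the carousel's axis on the gate's side: its centre at the cover's top face, 70 mm above the desk, z up. Under the 4 mm cover hides the catch of the tray at the gate: a brass button 14 mm wide, its top 7 mm below this point. Pushed down 6 mm (about 5 N; full travel 8 mm) it frees its tray, which a spring slides out in under 1 s
- carousel (a joint): angle of the carousel, rad, growing anticlockwise seen from above. It turns without end, has no clicks, and friction (about 0.1 N m) holds it. The orange tray is exactly at the gate at 0 and at 6.283 (2 pi); the start lies between 0.9 and 5.38. Six trays 60 degrees apart, clockwise from above: orange, purple, black, green, white, blue
- knob_grip (a point): point on the carousel's axis in its black wing knob, 97 mm above the desk. The wing is an upright bar 64 mm long, 16 mm thick, from 72 to 106 mm above the desk, on a disc 58 mm wide; the hub below is 82 mm wide with its top at 62 mm. The point turns with the carousel: its x axis lies along the wing, -x points to the orange tray
- orange_station (a point): point turning with the carousel on the orange tray's radius, 92 mm from the axis, 70 mm above the desk: it meets access_hole when the orange tray is at the gate. It does not slide out with the tray
- orange_chip (a point): centre of the orange chip, a disc 34 mm wide on the orange tray, 60 mm from the axis while the tray is in, its top (this point) 53 mm above the desk, seen through the window. The chips of the other trays look the same in their own colours. A tray's top is 51 mm above the desk
- tray_orange (a joint): how far the orange tray has slid out, m: 0 in and latched, 0.042 fully out
- release_pin: release pin, loose, 125 mm long, about 80 g, standing upright in pin_block at the start. Origin at the centre of its tip, z up along it to the handle. Steel rod 6 mm in diameter over the first 58 mm, then a steel flange 26 mm in diameter from 58 to 62 mm, then the yellow handle 20 mm in diameter from 62 to 125 mm. In the block the flange rests on the block's top and the tip is 8 mm above the desk
- pin_block: dark wooden block, fixed, 70 x 70 x 66 mm high, origin at the centre of its underside, with one upright hole of 14 mm diameter, 60 mm deep, in the middle of its top. It stands to the robot's left or right, swapped with pen_cup from run to run
- pen_cup: grey cup with four pens, 70 mm wide, 145 mm high over the pens, fixed, origin at the centre of its underside; a bystander
- flask: grey water flask, loose, 70 mm wide, 200 mm high, origin at the centre of its underside; a bystander
- mug: white mug, loose, 82 mm wide, 92 mm high, origin at the centre of its underside; a bystander
- loupe: black folding loupe, loose, 50 x 44 x 55 mm high, origin under its centre; a bystander
- marker_black: black-capped marker lying on the sheets in front of the robot, loose, 136 mm long, 20 mm high, origin under its middle, x towards the cap; a bystander
- marker_blue: blue-capped marker lying on the desk in front of the robot, loose, 136 mm long, 20 mm high, origin under its middle, x towards the cap; a bystander
- phone: green phone, loose, 148 x 72 x 9 mm, origin under its centre; a bystander
- bracket: black printed lattice bracket, loose, 80 x 50 x 22 mm, origin under its centre; a bystander
- tray_blue (a joint): how far the blue tray has slid out, m: 0 in
- tray_white (a joint): the same for the white tray
- tray_green (a joint): the same for the green tray
- tray_black (a joint): the same for the black tray
- tray_purple (a joint): the same for the purple tray
There are look-alikes about, which are no part of the job. Of the things shaped like the pin_block, the wooden one is meant.

How it is judged:
By the outcome, as a careful person would: the job done as asked, in the order asked, and still so for the second after the job is handed in, with the robot touching nothing.
It also fails if it takes over 56 s, if anything falls off the work surface, if the arm or the gripper's body presses on something with over 40 N, if the wrist force passes 120 N, or if a joint passes its speed limit or range.

### The arm

A 7-joint arm with a two-finger parallel gripper is mounted at the origin on the work surface. World frame = base frame: x ahead of the robot, y to its left, z up, the work surface at z = 0. Lengths are in m, angles in rad, forces in N, time in s.
With the tool pointing down it reaches from about 0.4 to 0.9 m from the base axis. Payload 5.5 kg.
Tool frame: the origin (TCP) lies between the finger pads; the fingertips stand 19 mm ahead of it and the grasp point (between the pads) is the TCP (manip.tcp_to_tips is the distance from the TCP to the fingertips, in m); z points along the fingers, y is the line along which they close (so a half turn about z gives the same grasp; the last joint's range is limited). The gripper opens to 92 mm and grips with 3 to 60 N. Pads are 19 mm wide; open, the fingers measure 130 mm over their backs; the gripper's body (75 mm by 190 mm) begins 47 mm behind the grasp point.
Start: joints at [-0.914, 0.501, -0.427, 1.55, 0.221, 1.138, -0.21], TCP at [0.249, 0.6, 0.246] pointing down, gripper open.
Joint ranges: [-2.88, 2.88], [-0.31, 2.03], [-1.54, 1.56], [0.2, 2.42], [-1.41, 4.55], [0.19, 2.02], [-2.57, 2.57]. Speed limits (rad/s): [2.57, 2.57, 3.14, 3.14, 3.14, 3.14, 3.14].

### API

Orientations are given as a rotation vector (axis times angle).
In Python, from plant import manip gives the robot as it stands.
- The arm moves only by the tool carry_out, never from a script. Its argument "deltas" is a list of rows, each a list of 3 entries, a list of its own where there are three numbers: the opening, from 0 (shut) to 1 (fully open), then the shift along the tool's x, y, z in mm, then the turn, a rotation vector about the tool's x, y, z in degrees. In form: [[fingers, [dx, dy, dz], [rx, ry, rz]], ...]. A call has 1 to 8 rows; each row is the pose to reach, as a shift and turn from the pose commanded when the call began, along the tool's axes at that moment; what a row does not reach only later rows make up. A row lasts 1/12 s, in which the tool goes at most 41.7 mm and 7.16 degrees, less where a joint would pass 70% of its speed; a pose out of reach is approached as far as the arm can. A call with a gripper value outside its range is refused whole. The fingers move at their own pace and stop on an object; "squeeze" is the grip in N (left out, the last holds). Time passes only in rows, so rows that repeat a pose let the fingers close. It gives the time, the measured TCP pose, the force, the opening and the grip force at its end, in the units of the state.
- manip.state(): the state, without advancing time (a new reading comes with each control period).
- manip.capture(name): name is "scene" or "top"; returns (picture, depth): 384x512x3 uint8, blue, green, red; 384x512 float32, m along the optical axis (not along the pixel's ray), 0 where there is no reading.
- manip.camera_model(name): a dict with "intrinsics" (3x3 intrinsics, pixels), "k1" (the pictures are not rectified: a ray, as slopes to the right and down, at radius r is drawn at 1 + k1 r^2 times it, then the intrinsics apply), "pose" (4x4, takes a point from camera to world coordinates). Camera axes: x right, y down, z forward; pixel columns grow to the right and rows downward; lengths in m; the calibration is good to about 2 mm. A picture is of the moment at which its call begins. camera_model takes no time and is no camera call.
- manip.job_done(): hands the job in; it is judged then, once.
The state is a dict: "time": time; "q": joint angles; "qd": joint speeds; "joint_efforts": joint torques, N m; "eef_pos": TCP position; "eef_rot": TCP orientation; "force": force on the tool from outside, world axes, zero at the start; "torque": the same for the moment, N m; "grip_width": opening from 0.0 (shut) to 1.0 (fully open); "gripper_force": force on a finger pad.
Only numpy, scipy, OpenCV 4.12 (cv2) and the standard library are available. Lean on these libraries where they do the work, as an engineer would, in place of code of your own. Each camera call takes 0.05 s, during which the arm holds its last target. There are 200 camera calls.

## Working session

There is one attempt and no reset: what is moved stays moved. The work goes in short steps, Python scripts to look and compute and a tool call to move; the robot and the scene stay as the last step left them, time stands still between calls to the robot, and variables do not carry over. Pictures are saved under pics/ and viewed, at most 12 in all, crops included, and the job is handed in when it is done.

Besides the shell and the picture viewer there is one more tool, called as name(argument=value, ...) on one line, values as JSON. carry_out: Moves the arm, as the interface text tells. Its arguments: {"type":"object","properties":{"deltas":{"type":"array","items":{"type":"array"}},"squeeze":{"type":"number"}},"required":["deltas"]}

```bash
mkdir -p pics; ls; cat > h.py <<'E'
import numpy as np, cv2, json
from plant import manip
def snap(name,tag):
    im,d=manip.capture(name); cv2.imwrite(f'pics/{tag}.png',im); np.savez(f'pics/{tag}.npz',im=im,d=d); return im,d
def ray(name,u,v):
    c=manip.camera_model(name);K=c['intrinsics'];k=c['k1'];T=np.array(c['pose'])
    K=np.array(K);p=cv2.undistortPoints(np.array([[[u,v]]],float),K,np.array([k,0,0,0,0.]))[0,0]
    return T[:3,3],T[:3,:3]@np.array([p[0],p[1],1.])
def onz(name,u,v,z):
    o,r=ray(name,u,v);return o+r*(z-o[2])/r[2]
def dep(name,u,v,d):
    o,r=ray(name,u,v);return o+r*d
E
python3 - <<'E'
from h import *
for n in('scene','top'):
    snap(n,n+'0'); c=manip.camera_model(n); print(n,c)
print(manip.state())
E
```

```text
pics
scene {'intrinsics': array([[433.05795785,   0.        , 254.13304848],
       [  0.        , 433.05795785, 191.1273928 ],
       [  0.        ,   0.        ,   1.        ]]), 'k1': -0.0025651050116477863, 'pose': array([[ 0.3181891 ,  0.54243998, -0.77750535,  1.51963706],
       [ 0.94801094, -0.17724396,  0.26431012, -0.35920498],
       [ 0.00556425, -0.82118417, -0.57063613,  0.82313534],
       [ 0.        ,  0.        ,  0.        ,  1.        ]])}
top {'intrinsics': array([[358.57252914,   0.        , 253.8640325 ],
       [  0.        , 358.57252914, 187.88956829],
       [  0.        ,   0.        ,   1.        ]]), 'k1': -0.03238559186566136, 'pose': array([[-0.00415095, -0.98859812,  0.15052085,  0.34842411],
       [-0.99996539,  0.00301824, -0.00775291,  0.00351547],
       [ 0.0072102 , -0.15054782, -0.98857643,  1.15683158],
       [ 0.        ,  0.        ,  0.        ,  1.        ]])}
{'time': 0.1, 'q': array([-0.91380961,  0.50179864, -0.42681551,  1.55132229,  0.22083119,
        1.13828942, -0.2102984 ]), 'qd': array([-0.00022855, -0.00248311, -0.00059008, -0.00199525,  0.00174654,
        0.00051623, -0.00130914]), 'joint_efforts': array([-9.90798580e-03, -5.67870426e+01, -5.83751142e+00, -2.79919910e+01,
       -6.88402215e-02,  2.39730219e-02,  1.14172812e-05]), 'eef_pos': array([0.24921218, 0.59969332, 0.24476445]), 'eef_rot': array([-6.14391340e-01, -3.08052463e+00,  2.68826520e-03]), 'force': array([0.22889728, 0.25987691, 0.10659191]), 'torque': array([ 0.04874097, -0.07098258, -0.0124743 ]), 'gripper_force': 0.0, 'grip_width': 0.9949499851668251}
```

View pics/top0.png

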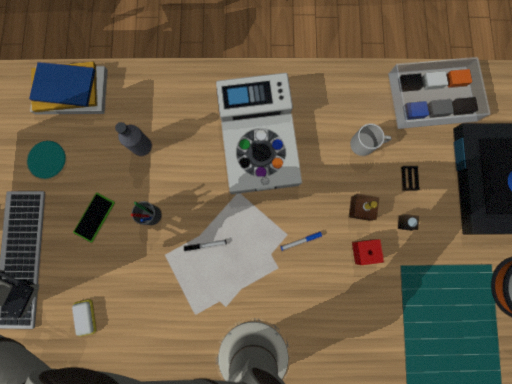

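View pics/scene0.png

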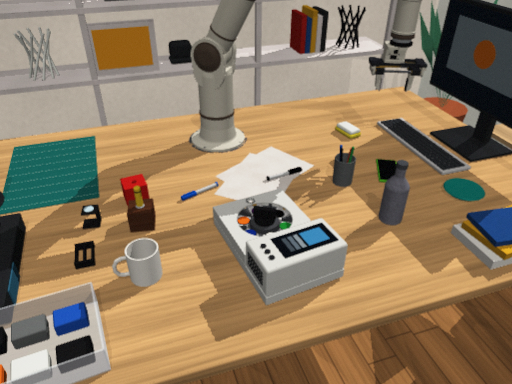

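The top view shows the analyser centred near (262,153) with its gate towards the robot, and the orange chip at (277,163). The wooden block with the pin is at (364,207), on the robot's right. The red block at (368,252) is a look-alike.

```bash
cat > m.py <<'E'
from h import *
from scipy.optimize import least_squares
def cloud(n,d):
    c=manip.camera_model(n);h,w=d.shape;v,u=np.mgrid[:h,:w]
    p=cv2.undistortPoints(np.stack([u.ravel(),v.ravel()],1).astype(float)[:,None],np.array(c['intrinsics']),np.array([c['k1'],0,0,0,0.]))[:,0]
    P=np.c_[p,np.ones(len(p))]*d.reshape(-1,1);T=np.array(c['pose']);return (P@T[:3,:3].T+T[:3,3]).reshape(h,w,3)
def blobs(m,amin=8):
    k,l,s,c=cv2.connectedComponentsWithStats(m.astype(np.uint8));return [(c[i],s[i][4]) for i in range(1,k) if s[i][4]>=amin]
def chips(n,im,roi):
    h=cv2.cvtColor(im,cv2.COLOR_BGR2HSV);H,S,V=h[...,0].astype(int),h[...,1],h[...,2]
    out={}
    for k,m in dict(orange=(H>4)&(H<18)&(S>180)&(V>150),purple=(H>135)&(H<165)&(S>90),green=(H>50)&(H<80)&(S>110),blue=(H>108)&(H<128)&(S>120)).items():
        x0,x1,y0,y1=roi;mm=np.zeros(m.shape,bool);mm[y0:y1,x0:x1]=m[y0:y1,x0:x1]
        b=blobs(mm)
        if b: c,a=max(b,key=lambda t:t[1]);out[k]=(c,a,onz(n,*c,.053)[:2])
    return out
E
python3 - <<'E'
from m import *
z=np.load('pics/top0.npz');im,d=z['im'],z['d'];P=cloud('top',d)
roi=np.zeros(d.shape,bool);roi[70:200,210:305]=1
cov=roi&(abs(P[...,2]-.07)<.006)&(im.min(2)>110)
pts=P[cov][:,:2].astype(np.float32)
r=cv2.minAreaRect(pts*1000);print('cover',r,len(pts),np.median(P[cov][:,2])); print(cv2.boxPoints(r))
hs=roi&(abs(P[...,2]-.118)<.008);r=cv2.minAreaRect(P[hs][:,:2].astype(np.float32)*1000);print('housing',r)
kn=roi&(abs(P[...,2]-.106)<.006)&(im.max(2)<70);
print('knob',kn.sum()); 
if kn.sum()>5:print(cv2.minAreaRect(P[kn][:,:2].astype(np.float32)*1000),P[kn].mean(0))
for n,roi2,t in(('top',(225,300,120,185),'top0'),('scene',(225,305,195,240),'scene0')):
    i=np.load(f'pics/{t}.npz')['im']
    for k,v in chips(n,i,roi2).items():print(n,k,v)
# pin + block
for n,b,t in(('top',(345,385,190,225),'top0'),('scene',(122,160,180,232),'scene0')):
    z=np.load(f'pics/{t}.npz');i,dd=z['im'],z['d'];Q=cloud(n,dd);x0,x1,y0,y1=b
    h=cv2.cvtColor(i,cv2.COLOR_BGR2HSV);m=np.zeros(dd.shape,bool);m[y0:y1,x0:x1]=((h[...,0]>20)&(h[...,0]<35)&(h[...,1]>120)&(h[...,2]>90))[y0:y1,x0:x1]
    q=Q[m];print(n,'yellow',m.sum(),[ (a.min(),a.max()) for a in np.where(m)],q.mean(0),q[:,2].min(),q[:,2].max())
    tp=m&(abs(Q[...,2]-.133)<.006);print(' top',tp.sum(),Q[tp].mean(0) if tp.any() else 0)
    m2=np.zeros(dd.shape,bool);m2[y0:y1,x0:x1]=(abs(Q[...,2]-.066)<.005)[y0:y1,x0:x1]
    print(' blocktop',m2.sum(),cv2.minAreaRect(Q[m2][:,:2].astype(np.float32)*1000))
im=np.load('pics/top0.npz')['im']
a=cv2.resize(im[115:195,215:305],None,fx=6,fy=6,interpolation=cv2.INTER_CUBIC);b=cv2.resize(im[185:225,340:385],None,fx=5.5,fy=5.5,interpolation=cv2.INTER_CUBIC)
b=cv2.copyMakeBorder(b,0,a.shape[0]-b.shape[0],0,0,0);cv2.imwrite('pics/c1.png',np.hstack([a,b]))
E
```

```text
cover ((629.7382202148438, -26.039108276367188), (225.82626342773438, 225.31143188476562), 6.7643585205078125) 2982 0.06983408527273782
[[ 504.3418    72.53279]
 [ 530.8804  -151.21024]
 [ 755.13464 -124.61101]
 [ 728.59607   99.13202]]
housing ((736.529296875, -12.318992614746094), (240.7778778076172, 224.73092651367188), 7.226505756378174)
knob 180
((672.9116821289062, -21.244102478027344), (133.61477661132812, 151.6568145751953), 6.48068380355835) [ 0.67164084 -0.02192426  0.1054178 ]
top orange (array([277.        , 161.77083333]), np.int32(48), array([ 0.5995296 , -0.07839889]))
top purple (array([260.55844156, 171.27272727]), np.int32(77), array([ 0.56915376, -0.02635964]))
top green (array([244.44303797, 143.89873418]), np.int32(79), array([0.65783367, 0.02417801]))
top blue (array([277.025 , 144.1375]), np.int32(80), array([ 0.65684698, -0.07929642]))
scene orange (array([243.09090909, 220.15151515]), np.int32(66), array([ 0.59758586, -0.07830816]))
scene green (array([284.23333333, 225.06666667]), np.int32(60), array([0.65451963, 0.0246605 ]))
scene blue (array([251.5       , 231.21052632]), np.int32(38), array([ 0.65118932, -0.07083828]))
top yellow 62 [(np.int64(201), np.int64(208)), (np.int64(365), np.int64(376))] [ 0.45350499 -0.34217088  0.13283664] 0.06521204848241902 1.1568315773437043
 top 32 [ 0.45687543 -0.34970965  0.13285127]
 blocktop 446 ((457.65673828125, -349.9026794433594), (71.65290832519531, 71.05976867675781), 80.59288787841797)
scene yellow 113 [(np.int64(186), np.int64(206)), (np.int64(134), np.int64(142))] [ 0.48289094 -0.34992558  0.11785522] 0.07396517349180731 0.823135340844309
 top 28 [ 0.46211858 -0.34966214  0.13154611]
 blocktop 532 ((397.1544189453125, -349.8876647949219), (206.25816345214844, 77.9856185913086), 0.22654293477535248)
```

View pics/c1.png

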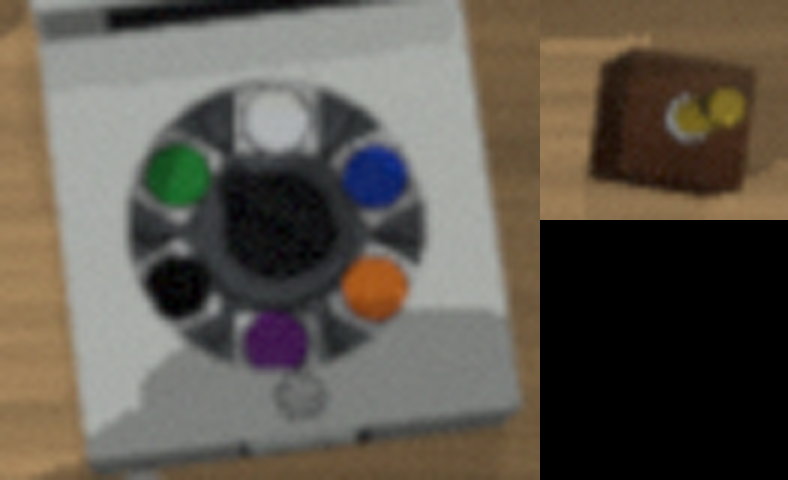

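```bash
cat > g.py <<'E'
from m import *
from scipy.spatial.transform import Rotation as R
def go(x,y,z,ydeg=None,st=None):
    """print tool-frame shift (mm) & turn (deg) to world x,y,z (mm), tool y line at heading ydeg (mod 180)"""
    s=st or manip.state();A=R.from_rotvec(s['eef_rot'])
    sh=A.inv().apply(np.array([x,y,z])-np.array(s['eef_pos'])*1000)
    h=np.degrees(np.arctan2(*A.apply([0,1,0])[[1,0]]))
    print('t',s['time'],'pos',np.round(np.array(s['eef_pos'])*1000,1),'yhead',round(h,1),'q',np.round(s['q'],2),'F',np.round(s['force'],1),'g',round(s['grip_width'],3),round(s['gripper_force'],1))
    print(' shift',np.round(sh,1))
    if ydeg is not None:
        for k in(0,180):
            a=np.radians(ydeg+k);B=R.from_matrix(np.c_[np.cross([np.cos(a),np.sin(a),0],[0,0,-1]),[np.cos(a),np.sin(a),0],[0,0,-1]])
            print(' turn',np.round(np.degrees((A.inv()*B).as_rotvec()),1))
E
python3 - <<'E'
from g import *
im=np.load('pics/top0.npz')['im']
print('hole',onz('top',265.2,180.5,.07))
t=chips('top',im,(225,300,120,185));c={k:v[2]*1000 for k,v in t.items()}
off=dict(orange=0,purple=-60,green=-180,blue=60)
f=lambda p:np.concatenate([p[:2]+60*np.array([np.cos(p[2]+np.radians(off[k])),np.sin(p[2]+np.radians(off[k]))])-c[k] for k in c])
r=least_squares(f,[629,-26,-2.]);print(r.x,np.degrees(r.x[2]),np.round(r.fun,1))
go(629,-27,270,np.degrees(r.x[2])+90)
E
```

```text
hole [ 0.53679495 -0.03997963  0.07      ]
[628.41676569 -27.0228932   -2.10023736] -120.33473641923621 [-1.4 -0.4 -0.7 -0.3  0.9  0.6  1.3  0.1]
t 0.1 pos [249.2 599.7 244.8] yhead 67.4 q [-0.91  0.5  -0.43  1.55  0.22  1.14 -0.21] F [0.2 0.3 0.1] g 0.995 0.0
 shift [-591.1 -433.1  -24.5]
 turn [-0.1  0.1 97.8]
 turn [ -0.1  -0.1 -82.2]
```

carry_out(deltas=[[0.6,[-35,-26,-25],[0,0,7]],[0.6,[-69,-50,-25],[0,0,14]],[0.6,[-103,-75,-25],[0,0,21]],[0.6,[-136,-100,-25],[0,0,28]],[0.6,[-170,-124,-25],[0,0,35]],[0.6,[-203,-149,-25],[0,0,42]],[0.6,[-236,-173,-25],[0,0,49]],[0.6,[-270,-198,-25],[0,0,56]]])

```text
time: 0.77
eef_pos: [0.4195, 0.3179, 0.2706]
eef_rot: [-1.996, -2.426, 0.0]
force: [1.2, 0.8, -0.3]
grip_width: 0.603
gripper_force: 0.0
```

```bash
python3 -c "
from g import *
go(628.5,-27,270,-30.3)"
```

```text
t 0.7667 pos [419.5 317.9 270.6] yhead 11.1 q [-0.56  0.23 -0.16  1.84  0.04  1.08 -0.54] F [ 1.2  0.8 -0.3] g 0.603 0.0
 shift [-378.6  138.7    0.6]
 turn [-0.   0.  41.4]
 turn [  -0.    -0.  -138.6]
```

carry_out(deltas=[[0.6,[-38,14,0],[0,0,7]],[0.6,[-76,28,0],[0,0,14]],[0.6,[-114,42,0],[0,0,21]],[0.6,[-152,56,0],[0,0,28]],[0.6,[-190,70,0],[0,0,35]],[0.6,[-228,84,0],[0,0,41]],[0.6,[-266,98,0],[0,0,41]],[0.6,[-304,112,0],[0,0,41]]])

```text
time: 1.43
eef_pos: [0.5895, 0.0425, 0.2704]
eef_rot: [-2.715, -1.581, 0.001]
force: [0.5, 0.0, 0.0]
grip_width: 0.601
gripper_force: 0.0
```

```bash
python3 -c "
from g import *
go(628.5,-27,130,-30.3)"
```

```text
t 1.4333 pos [589.5  42.5 270.4] yhead -29.6 q [-0.21  0.34  0.12  1.69 -0.04  1.11 -0.6 ] F [0.5 0.  0. ] g 0.601 0.0
 shift [-41.1  68.3 140.4]
 turn [-0.   0.   0.7]
 turn [  -0.    -0.  -179.3]
```

carry_out(deltas=[[0.6,[-21,34,20],[0,0,0.7]],[0.6,[-41,68,40],[0,0,0.7]],[0.6,[-41,68,75],[0,0,0.7]],[0.6,[-41,68,110],[0,0,0.7]],[0.6,[-41,68,140],[0,0,0.7]],[0.6,[-41,68,140],[0,0,0.7]],[0.6,[-41,68,140],[0,0,0.7]]])

```text
time: 2.02
eef_pos: [0.6262, -0.0249, 0.1288]
eef_rot: [-2.722, -1.563, 0.007]
force: [-0.2, -0.2, 1.0]
grip_width: 0.604
gripper_force: 0.0
```

```bash
python3 -c "
from g import *
go(628.5,-27,97,-30.3)
for n in('scene','top'):snap(n,n+'1')
a=np.load('pics/scene1.npz')['im'][150:270,200:330];cv2.imwrite('pics/c2.png',cv2.resize(a,None,fx=5,fy=5,interpolation=2)[:600])
"
```

```text
t 2.0167 pos [626.2 -24.9 128.8] yhead -30.3 q [-0.1   0.56  0.13  1.72 -0.09  0.88 -0.46] F [-0.2 -0.2  1. ] g 0.604 0.0
 shift [-0.6  3.2 31.8]
 turn [-0.3  0.1  0. ]
 turn [  -0.2   -0.4 -180. ]
```

View pics/c2.png

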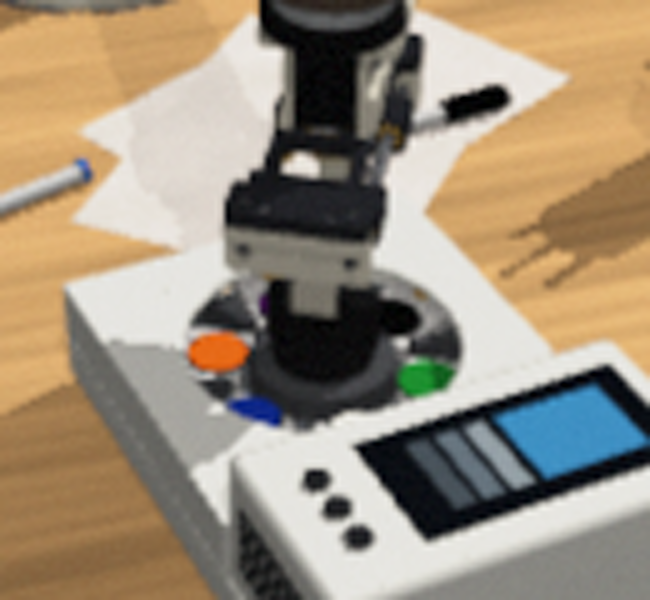

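The scene view shows the fingers straddling the knob, lined up along the orange–green axis. I'll lower and close.

carry_out(deltas=[[0.6,[-0.5,2.5,16],[0,0,0]],[0.6,[-0.5,2.5,32],[0,0,0]],[0.6,[-0.5,2.5,32],[0,0,0]],[0.0,[-0.5,2.5,32],[0,0,0]],[0.0,[-0.5,2.5,32],[0,0,0]],[0.0,[-0.5,2.5,32],[0,0,0]],[0.0,[-0.5,2.5,32],[0,0,0]],[0.0,[-0.5,2.5,32],[0,0,0]]], squeeze=45)

```text
time: 2.78
eef_pos: [0.6305, -0.0266, 0.0997]
eef_rot: [2.724, 1.564, 0.002]
force: [-0.3, 0.6, 0.8]
grip_width: 0.286
gripper_force: 0.0
```

```bash
python3 -c "
from g import *
go(628.5,-27,97,-30.3-52.5)"
```

```text
t 2.7833 pos [630.5 -26.6  99.7] yhead -30.3 q [-0.09  0.6   0.13  1.72 -0.1   0.82 -0.45] F [-0.3  0.6  0.8] g 0.286 0.0
 shift [-1.3 -1.6  2.7]
 turn [ 0.  -0.1 52.5]
 turn [ 1.000e-01  1.000e-01 -1.275e+02]
```

carry_out(deltas=[[0.0,[-1.0,-1.5,1],[0,0,0]],[0.0,[-1.0,-1.5,1],[0,0,0]],[0.0,[-1.0,-1.5,1],[0,0,0]],[0.0,[-1.0,-1.5,1],[0,0,0]],[0.0,[-1.0,-1.5,1],[0,0,0]],[0.0,[-1.0,-1.5,1],[0,0,0]]])

```text
time: 3.28
eef_pos: [0.6278, -0.0266, 0.0979]
eef_rot: [-2.724, -1.564, 0.001]
force: [-3.4, 0.8, 5.0]
grip_width: 0.172
gripper_force: 45.0
```

```bash
python3 -c "
from g import *
go(628.5,-27,97,-30.3-52.5)"
```

```text
t 3.2833 pos [627.8 -26.6  97.9] yhead -30.3 q [-0.09  0.6   0.13  1.73 -0.1   0.82 -0.45] F [-3.4  0.8  5. ] g 0.172 45.0
 shift [0.1 0.8 0.9]
 turn [-0.   0.  52.5]
 turn [  -0.    -0.  -127.5]
```

carry_out(deltas=[[0.0,[0,0,0],[0,0,7]],[0.0,[0,0,0],[0,0,14]],[0.0,[0,0,0],[0,0,21]],[0.0,[0,0,0],[0,0,28]],[0.0,[0,0,0],[0,0,35]],[0.0,[0,0,0],[0,0,42]],[0.0,[0,0,0],[0,0,48]],[0.0,[0,0,0],[0,0,52.5]]])

```text
time: 3.95
eef_pos: [0.6275, -0.0263, 0.0979]
eef_rot: [-3.135, -0.191, 0.002]
force: [-4.1, 0.9, 6.9]
grip_width: 0.171
gripper_force: 45.0
```

carry_out(deltas=[[0.0,[0,0,0],[0,0,0]],[0.0,[0,0,0],[0,0,0]],[0.0,[0,0,0],[0,0,0]]])

```text
time: 4.2
eef_pos: [0.6275, -0.0263, 0.0979]
eef_rot: [-3.135, -0.199, 0.002]
force: [-4.7, 1.6, 6.1]
grip_width: 0.172
gripper_force: 45.0
```

```bash
python3 - <<'E'
from g import *
go(628.5,-27,97,-30.3-52.5)
im,d=snap('top','top2');s,_=snap('scene','scene2')
for n,i,r in(('top',im,(225,300,120,185)),('scene',s,(225,305,195,240))):
  for k,v in chips(n,i,r).items():
    a=np.degrees(np.arctan2(*(v[2]*1000-[628.5,-27])[::-1]));print(n,k,v,round(a,1))
b=[cv2.resize(im[115:195,215:305],None,fx=4.4,fy=4.4,interpolation=2),cv2.resize(s[190:270,215:305],None,fx=4.4,fy=4.4,interpolation=2)]
cv2.imwrite('pics/c3.png',np.hstack(b))
E
```

```text
t 4.2 pos [627.5 -26.3  97.9] yhead -82.7 q [-0.26  0.62  0.35  1.74 -0.27  0.83 -1.23] F [-4.7  1.6  6.1] g 0.172 45.0
 shift [0.9 0.8 0.9]
 turn [-0.   0.1  0.1]
 turn [-1.000e-01 -1.000e-01 -1.799e+02]
top blue (array([279.3220339, 160.6779661]), np.int32(59), array([ 0.60303955, -0.08577639])) -113.4
scene orange (array([252.39285714, 211.28571429]), np.int32(28), array([ 0.56654377, -0.04015116])) -168.0
scene purple (array([276.90697674, 212.3255814 ]), np.int32(43), array([0.59349426, 0.02613852])) 123.4
scene blue (array([242.88405797, 221.73913043]), np.int32(69), array([ 0.60425366, -0.08100465])) -114.2
```

View pics/c3.png

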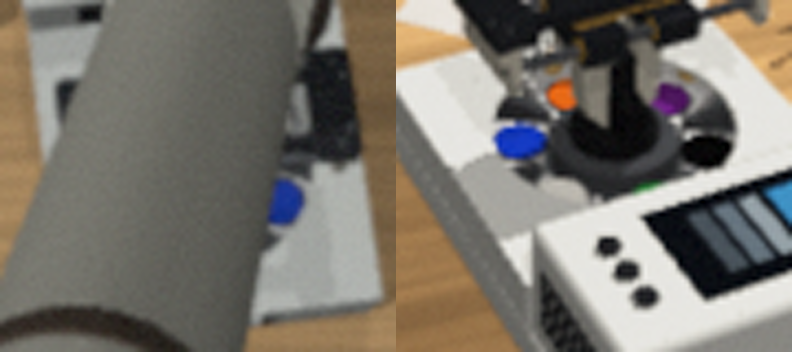

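carry_out(deltas=[[0.6,[0,0,0],[0,0,0]],[0.6,[0,0,0],[0,0,0]],[0.6,[0,0,0],[0,0,0]],[0.6,[0,0,0],[0,0,0]],[0.6,[0,0,-30],[0,0,0]],[0.6,[0,0,-70],[0,0,0]],[0.6,[0,0,-110],[0,0,0]],[0.6,[0,0,-120],[0,0,0]]])

```text
time: 4.97
eef_pos: [0.6319, -0.0277, 0.2245]
eef_rot: [3.135, 0.197, 0.016]
force: [1.4, -0.6, 0.0]
grip_width: 0.598
gripper_force: 0.0
```

```bash
python3 -c "
from g import *
go(457,-350,218,-82.7-20)"
```

```text
t 4.9667 pos [631.9 -27.7 224.5] yhead -82.8 q [-0.3   0.47  0.4   1.65 -0.21  1.05 -1.28] F [ 1.4 -0.6  0. ] g 0.598 0.0
 shift [-213.9  297.9    4.7]
 turn [-0.  -0.6 19.9]
 turn [   0.8   -0.  -160.1]
```

carry_out(deltas=[[0.6,[-24,33,0],[0,0,3]],[0.6,[-48,66,0],[0,0,6]],[0.6,[-72,99,0],[0,0,9]],[0.6,[-95,132,0],[0,0,12]],[0.6,[-119,165,0],[0,0,15]],[0.6,[-142,198,0],[0,0,18]],[0.6,[-166,231,0],[0,0,20]],[0.6,[-190,264,0],[0,0,20]]])

```text
time: 5.63
eef_pos: [0.4719, -0.3143, 0.2178]
eef_rot: [3.121, -0.352, 0.001]
force: [0.1, -0.4, -0.7]
grip_width: 0.599
gripper_force: 0.0
```

```bash
python3 - <<'E'
from g import *
go(457.5,-350,160,-102.7)
im,d=snap('top','top3');s,_=snap('scene','scene3')
for n,i,r in(('top',im,(225,300,120,185)),('scene',s,(225,305,195,240))):
  for k,v in chips(n,i,r).items():
    a=np.degrees(np.arctan2(*(v[2]*1000-[628.5,-27])[::-1]));print(n,k,v,round(a,1))
b=[cv2.resize(im[115:195,215:305],None,fx=6,fy=6,interpolation=2)]
cv2.imwrite('pics/c4.png',np.hstack(b))
E
```

```text
t 5.6333 pos [ 471.9 -314.3  217.8] yhead -102.9 q [ 0.08  0.39  0.58  1.82 -0.25  1.   -1.03] F [ 0.1 -0.4 -0.7] g 0.599 0.0
 shift [-6.2 38.  57.8]
 turn [ 0.  -0.  -0.2]
 turn [-1.000e-01 -0.000e+00  1.798e+02]
top orange (array([263.32075472, 170.98113208]), np.int32(53), array([ 0.57006297, -0.03503432])) -172.2
top purple (array([245.81481481, 163.97530864]), np.int32(81), array([0.59267009, 0.01986552])) 127.4
top green (array([258.12, 135.28]), np.int32(75), array([ 0.68608888, -0.01941263])) 7.5
top blue (array([277.91764706, 160.34117647]), np.int32(85), array([ 0.60413627, -0.08136034])) -114.1
scene orange (array([253.63636364, 210.88636364]), np.int32(44), array([ 0.56585544, -0.03609097])) -171.7
scene purple (array([275.55, 211.95]), np.int32(60), array([0.59058582, 0.02302024])) 127.2
scene blue (array([242.88405797, 221.73913043]), np.int32(69), array([ 0.60425366, -0.08100465])) -114.2
```

View pics/c4.png

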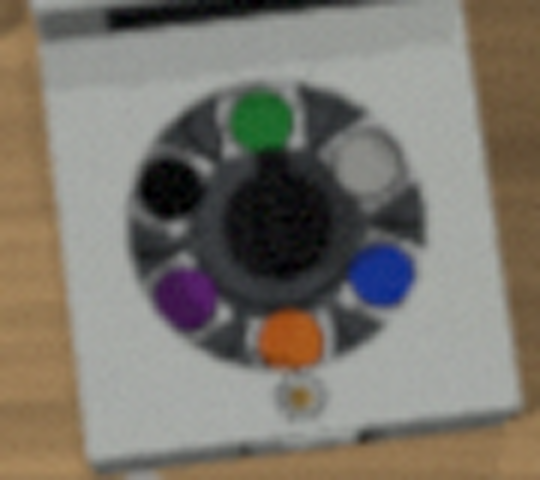

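The carousel is aligned: orange at about -172.8°, gate direction 187.2°, with brass visible in the hole at about (265,181). Next I'll pick up the pin.

carry_out(deltas=[[0.6,[-6,38,10],[0,0,0]],[0.6,[-6,38,45],[0,0,0]],[0.6,[-6,38,58],[0,0,0]],[0.6,[-6,38,58],[0,0,0]]])

```text
time: 6.07
eef_pos: [0.4565, -0.3467, 0.1563]
eef_rot: [-3.119, 0.35, 0.009]
force: [-0.8, -0.3, -0.1]
grip_width: 0.606
gripper_force: 0.0
```

```bash
python3 - <<'E'
from g import *
go(457.3,-349.8,113,-102.7)
im=np.load('pics/top3.npz')['im'];g=cv2.resize(im[170:190,255:276],None,fx=8,fy=8,interpolation=2)
h=cv2.cvtColor(g,cv2.COLOR_BGR2HSV);m=(h[...,1]>70)
for c,a in blobs(m,30):print('brass',c,a,onz('top',255+(c[0]-3.5)/8,170+(c[1]-3.5)/8,.065))
s=np.load('pics/scene3.npz')['im'];o=np.array([.5372,-.0385,.07]);c=manip.camera_model('scene');T=np.linalg.inv(c['pose']);q=T[:3,:3]@o+T[:3,3];print('pred px',q[:2]/q[2]*433+[254.1,191.1])
E
```

```text
t 6.0667 pos [ 456.5 -346.7  156.3] yhead -102.8 q [ 0.18  0.49  0.55  1.85 -0.32  0.9  -0.92] F [-0.8 -0.3 -0.1] g 0.606 0.0
 shift [ 1.7  3.  43.3]
 turn [-0.1  0.4 -0.1]
 turn [  0.6   0.2 179.9]
brass [67.24566273 24.40596808] 4323 [ 0.56249906 -0.0334794   0.065     ]
brass [80.36021505 90.02508961] 558 [ 0.53667705 -0.03833942  0.065     ]
brass [150.61861862 155.01501502] 333 [ 0.51121203 -0.06517972  0.065     ]
pred px [249.77821595 200.82321844]
```

carry_out(deltas=[[0.6,[1.5,2.5,22],[0,0,0]],[0.6,[1.5,2.5,43],[0,0,0]],[0.6,[1.5,2.5,43],[0,0,0]],[0.0,[1.5,2.5,43],[0,0,0]],[0.0,[1.5,2.5,43],[0,0,0]],[0.0,[1.5,2.5,43],[0,0,0]],[0.0,[1.5,2.5,43],[0,0,0]],[0.0,[1.5,2.5,43],[0,0,0]]], squeeze=35)

```text
time: 6.73
eef_pos: [0.4602, -0.3514, 0.1179]
eef_rot: [3.122, -0.349, 0.003]
force: [0.1, -0.5, 0.2]
grip_width: 0.286
gripper_force: 0.0
```

carry_out(deltas=[[0.0,[0,0,0],[0,0,0]],[0.0,[0,0,0],[0,0,0]],[0.0,[0,0,0],[0,0,0]],[0.0,[0,0,0],[0,0,0]],[0.0,[0,0,0],[0,0,0]]])

```text
time: 7.15
eef_pos: [0.46, -0.3513, 0.1174]
eef_rot: [3.122, -0.349, 0.001]
force: [0.1, 1.6, 5.9]
grip_width: 0.21
gripper_force: 35.0
```

```bash
python3 -c "
from g import *
go(457.3,-349.8,213,-102.7)"
```

```text
t 7.15 pos [ 460.  -351.3  117.4] yhead -102.8 q [ 0.21  0.55  0.52  1.86 -0.36  0.82 -0.88] F [0.1 1.6 5.9] g 0.21 35.0
 shift [ -2.9  -0.9 -95.7]
 turn [-0.  -0.1 -0.1]
 turn [-1.000e-01  0.000e+00  1.799e+02]
```

carry_out(deltas=[[0.0,[0,0,-15],[0,0,0]],[0.0,[0,0,-40],[0,0,0]],[0.0,[0,0,-70],[0,0,0]],[0.0,[0,0,-100],[0,0,0]],[0.0,[0,0,-110],[0,0,0]],[0.0,[0,0,-110],[0,0,0]]])

```text
time: 7.65
eef_pos: [0.4609, -0.3524, 0.2295]
eef_rot: [3.12, -0.349, 0.008]
force: [-0.3, -0.2, -1.3]
grip_width: 0.21
gripper_force: 35.0
```

```bash
python3 - <<'E'
from g import *
go(537,-38.5,225,-102.7)
s,_=snap('scene','scene4')
cv2.imwrite('pics/c5.png',cv2.resize(s[110:240,100:220],None,fx=4.5,fy=4.5,interpolation=2))
E
```

```text
t 7.65 pos [ 460.9 -352.4  229.5] yhead -102.8 q [ 0.15  0.4   0.59  1.78 -0.26  1.03 -0.96] F [-0.3 -0.2 -1.3] g 0.21 35.0
 shift [   4.8 -323.     4. ]
 turn [ 0.1 -0.3 -0.1]
 turn [-5.000e-01 -1.000e-01  1.799e+02]
```

View pics/c5.png

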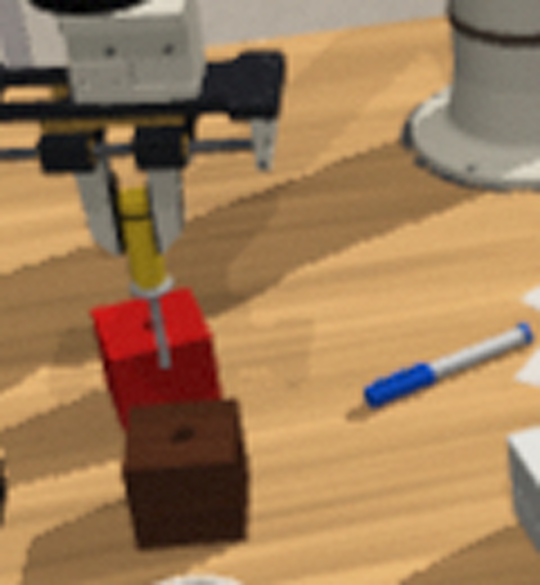

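```bash
python3 - <<'E'
from g import *
z=np.load('pics/scene4.npz');s,d=z['im'],z['d'];P=cloud('scene',d)
def px(p):
    c=manip.camera_model('scene');T=np.linalg.inv(c['pose']);return cv2.projectPoints(np.array([p]),cv2.Rodrigues(T[:3,:3])[0],T[:3,3],np.array(c['intrinsics']),np.array([c['k1'],0,0,0,0]))[0].ravel()
for h in(0.120,0.150,.178,.182,.213,.245):print('pred',h,px([.4609,-.3524,h]))
h=cv2.cvtColor(s,cv2.COLOR_BGR2HSV)
for v in range(148,192,2):
    r=s[v,122:145].astype(int);y=[u for u in range(122,145) if 20<h[v,u,0]<35 and h[v,u,1]>130 and h[v,u,2]>70]
    st=[u for u in range(122,145) if h[v,u,1]<60 and h[v,u,2]>80]
    for t,u in(('Y',y),('S',st)):
        if u:
            q=P[v,u];q=q[abs(q[:,0]-.46)<.05];print(v,t,np.mean(u),len(u),np.round(np.median(q,0),4) if len(q) else '')
E
```

```text
pred 0.12 [136.07718221 191.79693177]
pred 0.15 [134.46617936 182.98445829]
pred 0.178 [132.92113556 174.53145806]
pred 0.182 [132.69705287 173.30538365]
pred 0.213 [130.93105051 163.6416918 ]
pred 0.245 [129.05174257 153.35610638]
148 S 133.0 9 [ 0.4744 -0.3365  0.267 ]
150 S 133.0 9 [ 0.476  -0.3361  0.2608]
152 Y 129.0 7 [ 0.4534 -0.3506  0.245 ]
152 S 133.0 9 [ 0.4757 -0.337   0.2539]
154 Y 129.0 7 [ 0.4622 -0.3528  0.2445]
154 S 133.0 8 [ 0.4758 -0.3366  0.2485]
156 Y 129.5 6 [ 0.4655 -0.3525  0.2395]
156 S 132.0 9 [ 0.4768 -0.3388  0.2435]
158 Y 132.0 1 [ 0.4664 -0.3471  0.2328]
158 S 132.0 9 [ 0.4753 -0.3397  0.2366]
160 Y 130.0 7 [ 0.4655 -0.3531  0.227 ]
160 S 131.75 8 [ 0.475  -0.3392  0.231 ]
162 Y 130.5 6 [ 0.4656 -0.3528  0.2209]
162 S 130.0 8 [ 0.4723 -0.354   0.2249]
164 Y 131.0 7 [ 0.4647 -0.3524  0.2141]
164 S 130.0 6 [ 0.4708 -0.355   0.2189]
166 Y 132.0 7 [ 0.4664 -0.3508  0.2086]
168 Y 132.5 8 [ 0.4657 -0.3505  0.2016]
170 Y 132.5 8 [ 0.4667 -0.3514  0.1955]
172 Y 132.5 6 [ 0.4649 -0.3523  0.1896]
172 S 137.0 1 [ 0.4589 -0.3405  0.1827]
174 S 132.8 5 [ 0.4639 -0.3494  0.1819]
176 S 133.5 2 [ 0.4719 -0.3517  0.1798]
178 S 134.0 1 [ 0.4593 -0.3512  0.1654]
180 S 134.0 1 [ 0.4599 -0.3522  0.1593]
182 S 135.0 1 [ 0.4589 -0.3505  0.1516]
184 S 135.0 1 [ 0.4634 -0.3515  0.148 ]
186 S 135.0 1 [ 0.46   -0.3524  0.1393]
188 S 136.0 1 [ 0.4602 -0.3507  0.1322]
190 S 136.5 2 [ 0.4579 -0.3504  0.1238]
```

carry_out(deltas=[[0.0,[1,-35,0],[0,0,0]],[0.0,[2,-75,0],[0,0,0]],[0.0,[4,-115,0],[0,0,0]],[0.0,[5,-155,0],[0,0,0]],[0.0,[6,-195,0],[0,0,0]],[0.0,[7,-235,0],[0,0,0]],[0.0,[8,-275,0],[0,0,0]],[0.0,[8,-305,0],[0,0,0]]])

```text
time: 8.37
eef_pos: [0.5338, -0.0509, 0.2242]
eef_rot: [-3.122, 0.344, 0.006]
force: [0.8, -0.6, -0.1]
grip_width: 0.208
gripper_force: 35.0
```

```bash
python3 -c "
from g import *
go(540.5,-39.3,193,-102.8)"
```

```text
t 8.3667 pos [533.8 -50.9 224.2] yhead -102.6 q [-0.36  0.32  0.49  1.88 -0.18  0.99 -1.58] F [ 0.8 -0.6 -0.1] g 0.208 35.0
 shift [  4.1 -12.8  31.2]
 turn [-0.   0.2  0.2]
 turn [  -0.4   -0.  -179.8]
```

carry_out(deltas=[[0.0,[4,-12.5,10],[0,0,0]],[0.0,[4,-12.5,31],[0,0,0]],[0.0,[4,-12.5,31],[0,0,0]],[0.0,[4,-12.5,31],[0,0,0]],[0.0,[4,-12.5,31],[0,0,0]]])

```text
time: 8.78
eef_pos: [0.5406, -0.0457, 0.195]
eef_rot: [3.121, -0.353, -0.003]
force: [0.1, -0.4, 0.0]
grip_width: 0.207
gripper_force: 35.0
```

```bash
python3 - <<'E'
from g import *
go(540.5,-39.3,163,-102.8)
s,d=snap('scene','scene5');P=cloud('scene',d)
h=cv2.cvtColor(s,cv2.COLOR_BGR2HSV)
m=(h[...,0]>20)&(h[...,0]<35)&(h[...,1]>130)&(h[...,2]>60)&(abs(P[...,0]-.545)<.03)&(abs(P[...,1]+.04)<.03)&(P[...,2]>.13)
print(m.sum(),np.median(P[m],0))
cv2.imwrite('pics/c6.png',cv2.resize(s[130:240,205:315],None,fx=5.4,fy=5.4,interpolation=2))
E
```

```text
t 8.7833 pos [540.6 -45.7 195. ] yhead -102.9 q [-0.35  0.36  0.48  1.89 -0.2   0.93 -1.58] F [ 0.1 -0.4  0. ] g 0.207 35.0
 shift [-1.4 -6.2 32. ]
 turn [ 0.1  0.1 -0.1]
 turn [ 2.000e-01 -1.000e-01  1.799e+02]
130 [ 0.54504281 -0.04720416  0.18766071]
```

View pics/c6.png

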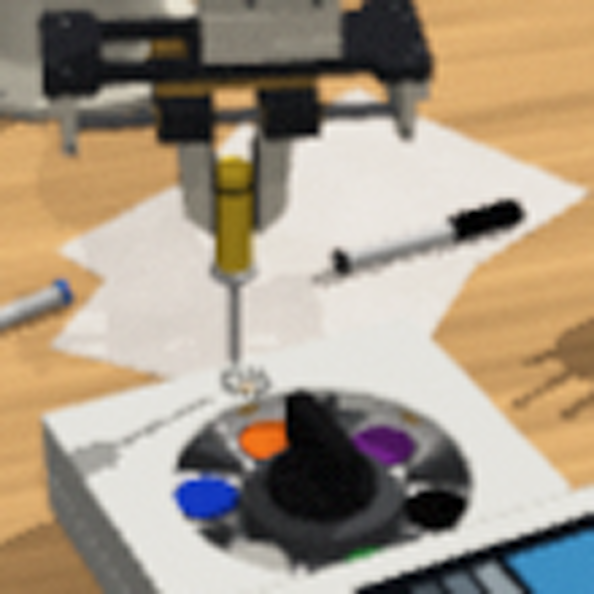

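The pin hangs upright with its tip at crop (234,360), about 6 mm to the -y side of the hole at crop (245,381). I'll correct for that.

carry_out(deltas=[[0.0,[-1.0,-6.5,3],[0,0,0]],[0.0,[-1.0,-6.5,9],[0,0,0]],[0.0,[-1.0,-6.5,9],[0,0,0]],[0.0,[-1.0,-6.5,9],[0,0,0]],[0.0,[-1.0,-6.5,9],[0,0,0]]])

```text
time: 9.25
eef_pos: [0.5418, -0.0377, 0.1868]
eef_rot: [3.122, -0.349, 0.0]
force: [1.2, -0.4, -0.0]
grip_width: 0.214
gripper_force: 35.0
```

```bash
python3 - <<'E'
from g import *
go(540.5,-39,166,-102.8)
s,d=snap('scene','scene6');P=cloud('scene',d)
h=cv2.cvtColor(s,cv2.COLOR_BGR2HSV)
m=(h[...,0]>20)&(h[...,0]<35)&(h[...,1]>130)&(h[...,2]>60)&(abs(P[...,0]-.545)<.03)&(abs(P[...,1]+.04)<.03)&(P[...,2]>.13)
print(m.sum(),np.median(P[m],0))
cv2.imwrite('pics/c7.png',cv2.resize(s[170:220,225:285],None,fx=10,fy=10,interpolation=2))
E
```

```text
t 9.25 pos [541.8 -37.7 186.8] yhead -102.8 q [-0.36  0.37  0.47  1.9  -0.21  0.91 -1.58] F [ 1.2 -0.4 -0. ] g 0.214 35.0
 shift [-1.   1.6 20.8]
 turn [ 0. -0.  0.]
 turn [   0.    0. -180.]
130 [ 0.54647715 -0.03897042  0.17735125]
```

View pics/c7.png

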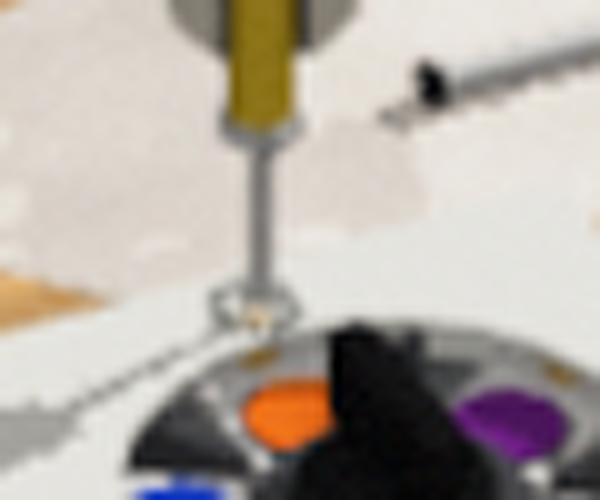

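carry_out(deltas=[[0.0,[-1,1.5,2],[0,0,0]],[0.0,[-1,1.5,8],[0,0,0]],[0.0,[-1,1.5,14],[0,0,0]],[0.0,[-1,1.5,18],[0,0,0]],[0.0,[-1,1.5,20],[0,0,0]],[0.0,[-1,1.5,20.5],[0,0,0]]])

```text
time: 9.8
eef_pos: [0.5392, -0.039, 0.1654]
eef_rot: [3.122, -0.349, -0.005]
force: [-3.1, -0.3, 3.4]
grip_width: 0.213
gripper_force: 35.0
```

```bash
python3 -c "
from g import *
go(540.5,-39,165,-102.8)"
```

```text
t 9.8 pos [539.2 -39.  165.4] yhead -102.8 q [-0.35  0.4   0.46  1.92 -0.23  0.87 -1.57] F [-3.1 -0.3  3.4] g 0.213 35.0
 shift [ 1.3 -0.3  0.4]
 turn [0.  0.2 0. ]
 turn [-3.0e-01  1.0e-01 -1.8e+02]
```

carry_out(deltas=[[0.0,[0,0,0.8],[0,0,0]],[0.0,[0,0,1.2],[0,0,0]],[0.0,[0,0,1.2],[0,0,0]]])

```text
time: 10.05
eef_pos: [0.5407, -0.0386, 0.1647]
eef_rot: [-3.122, 0.349, -0.0]
force: [-0.3, -1.2, -0.5]
grip_width: 0.214
gripper_force: 35.0
```

```bash
python3 - <<'E'
from g import *
go(540.5,-39,165,-102.8)
s,d=snap('scene','scene7')
for k,v in chips('scene',s,(225,305,180,240)).items():print(k,v)
E
```

```text
t 10.05 pos [540.7 -38.6 164.7] yhead -102.8 q [-0.35  0.4   0.46  1.92 -0.23  0.87 -1.57] F [-0.3 -1.2 -0.5] g 0.214 35.0
 shift [-0.2  0.4 -0.3]
 turn [-0. -0.  0.]
 turn [   0.   -0. -180.]
purple (array([275.55, 211.95]), np.int32(60), array([0.59058582, 0.02302024]))
blue (array([242.88405797, 221.73913043]), np.int32(69), array([ 0.60425366, -0.08100465]))
```

The orange chip has gone from the window and the button force has dropped, so the tray is out. I'll retract and return the pin.

carry_out(deltas=[[0.0,[0,0,-10],[0,0,0]],[0.0,[0,0,-30],[0,0,0]],[0.0,[0,0,-60],[0,0,0]],[0.0,[-1,35,-62],[0,0,0]],[0.0,[-2,75,-62],[0,0,0]],[0.0,[-4,115,-62],[0,0,0]],[0.0,[-6,155,-62],[0,0,0]],[0.0,[-7,190,-62],[0,0,0]]])

```text
time: 10.77
eef_pos: [0.491, -0.2252, 0.2283]
eef_rot: [3.121, -0.35, 0.003]
force: [0.4, -0.6, -0.4]
grip_width: 0.211
gripper_force: 35.0
```

```bash
python3 - <<'E'
from g import *
go(460.5,-351.5,225,-102.8)
E
```

```text
t 10.7667 pos [ 491.  -225.2  228.3] yhead -102.8 q [-0.09  0.33  0.57  1.88 -0.21  1.   -1.22] F [ 0.4 -0.6 -0.4] g 0.211 35.0
 shift [ -1.7 130.    3.3]
 turn [ 0.  -0.1 -0. ]
 turn [ -0.2  -0.  180. ]
```

carry_out(deltas=[[0.0,[-0.5,33,0],[0,0,0]],[0.0,[-1,66,0],[0,0,0]],[0.0,[-1.5,98,2],[0,0,0]],[0.0,[-1.5,122,3],[0,0,0]],[0.0,[-1.5,129,8],[0,0,0]],[0.0,[-1.5,129,20],[0,0,0]],[0.0,[-1.5,129,30],[0,0,0]],[0.0,[-1.5,129,30],[0,0,0]]])

```text
time: 11.43
eef_pos: [0.4614, -0.3447, 0.194]
eef_rot: [-3.119, 0.345, 0.006]
force: [-0.7, 1.7, -1.2]
grip_width: 0.21
gripper_force: 35.0
```

carry_out(deltas=[[0.0,[0,0,0],[0,0,0]],[0.0,[0,0,0],[0,0,0]]])

```text
time: 11.6
eef_pos: [0.4626, -0.3464, 0.1967]
eef_rot: [-3.122, 0.345, 0.001]
force: [0.2, 0.5, -1.2]
grip_width: 0.208
gripper_force: 35.0
```

```bash
python3 - <<'E'
from g import *
print('hole',onz('scene',140.4,206.4,.066))
go(461,-350.8,185,-102.8)
s,d=snap('scene','scene8');t,_=snap('top','top8');P=cloud('scene',d)
h=cv2.cvtColor(s,cv2.COLOR_BGR2HSV)
m=(h[...,0]>20)&(h[...,0]<35)&(h[...,1]>130)&(h[...,2]>60)&(abs(P[...,0]-.46)<.03)&(abs(P[...,1]+.35)<.03)&(P[...,2]>.13)
print(m.sum(),np.median(P[m],0))
a=cv2.resize(s[160:220,110:170],None,fx=7,fy=7,interpolation=2);b=cv2.resize(t[125:200,220:275],(308,420),interpolation=2)
cv2.imwrite('pics/c8.png',np.hstack([a,b]))
E
```

```text
hole [ 0.45906421 -0.34781857  0.066     ]
t 11.6 pos [ 462.6 -346.4  196.7] yhead -102.6 q [ 0.15  0.44  0.58  1.81 -0.29  0.97 -0.95] F [ 0.2  0.5 -1.2] g 0.208 35.0
 shift [-0.6  4.6 11.7]
 turn [-0.   0.   0.2]
 turn [-1.000e-01 -1.000e-01 -1.798e+02]
135 [ 0.4668299  -0.34651621  0.18934152]
```

View pics/c8.png

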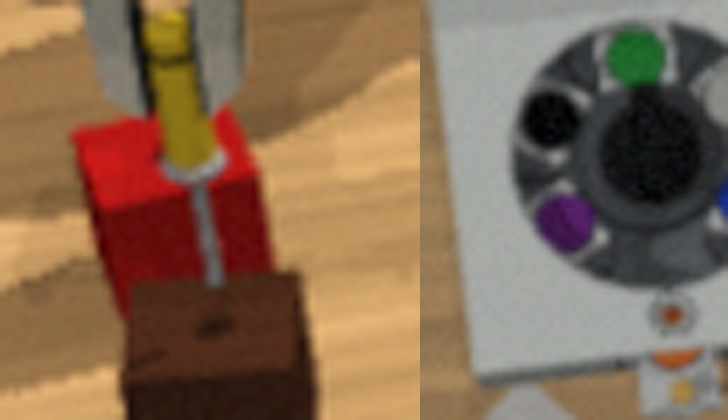

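The tray is out, its orange edge just outside the wall at crop (675,355). The pin hangs over the wooden block, about 3 mm from the hole in y, so I'll correct and insert.

carry_out(deltas=[[0.0,[-0.5,4,5],[0,0,0]],[0.0,[-0.5,4,10],[0,0,0]],[0.0,[-0.5,4,12],[0,0,0]],[0.0,[-0.5,4,12],[0,0,0]],[0.0,[-0.5,4,12],[0,0,0]]])

```text
time: 12.12
eef_pos: [0.4602, -0.3518, 0.1847]
eef_rot: [-3.122, 0.349, 0.001]
force: [-0.9, 0.7, 0.1]
grip_width: 0.213
gripper_force: 35.0
```

```bash
python3 - <<'E'
from g import *
go(461.2,-350,119,-102.8)
E
```

```text
t 12.1167 pos [ 460.2 -351.8  184.7] yhead -102.8 q [ 0.16  0.46  0.57  1.82 -0.3   0.95 -0.93] F [-0.9  0.7  0.1] g 0.213 35.0
 shift [ 0.6 -2.  65.7]
 turn [-0.  0.  0.]
 turn [-1.0e-01 -0.0e+00 -1.8e+02]
```

carry_out(deltas=[[0.0,[0.5,-1.5,5],[0,0,0]],[0.0,[0.5,-1.5,15],[0,0,0]],[0.0,[0.5,-1.5,25],[0,0,0]],[0.0,[0.5,-1.5,35],[0,0,0]],[0.0,[0.5,-1.5,35],[0,0,0]]])

```text
time: 12.53
eef_pos: [0.4598, -0.3492, 0.147]
eef_rot: [-3.12, 0.349, 0.007]
force: [0.3, -0.3, -0.6]
grip_width: 0.212
gripper_force: 35.0
```

```bash
python3 - <<'E'
from g import *
go(461.2,-350.3,118,-102.8)
E
```

```text
t 12.5333 pos [ 459.8 -349.2  147. ] yhead -102.8 q [ 0.18  0.51  0.55  1.84 -0.33  0.89 -0.91] F [ 0.3 -0.3 -0.6] g 0.212 35.0
 shift [ 1.8  0.8 29. ]
 turn [-0.1  0.3  0. ]
 turn [-4.0e-01 -1.0e-01 -1.8e+02]
```

carry_out(deltas=[[0.0,[0,0,10],[0,0,0]],[0.0,[0,0,20],[0,0,0]],[0.0,[0,0,26],[0,0,0]],[0.0,[0,0,28.5],[0,0,0]],[0.0,[0,0,28.5],[0,0,0]],[0.0,[0,0,28.5],[0,0,0]]])

```text
time: 13.03
eef_pos: [0.4612, -0.3506, 0.1215]
eef_rot: [3.122, -0.349, -0.0]
force: [-0.2, 0.0, 0.1]
grip_width: 0.209
gripper_force: 35.0
```

```bash
python3 - <<'E'
from g import *
go(461.2,-350.3,117.4,-102.8)
E
```

```text
t 13.0333 pos [ 461.2 -350.6  121.5] yhead -102.8 q [ 0.2   0.54  0.53  1.86 -0.36  0.84 -0.88] F [-0.2  0.   0.1] g 0.209 35.0
 shift [-0.1 -0.3  4.1]
 turn [0. 0. 0.]
 turn [  -0.    0. -180.]
```

carry_out(deltas=[[0.0,[0,0,2],[0,0,0]],[0.0,[0,0,4.2],[0,0,0]],[0.0,[0,0,4.2],[0,0,0]],[0.0,[0,0,4.2],[0,0,0]],[0.0,[0,0,4.2],[0,0,0]]])

```text
time: 13.45
eef_pos: [0.4613, -0.3505, 0.1174]
eef_rot: [3.122, -0.349, 0.0]
force: [0.6, 1.0, -0.4]
grip_width: 0.211
gripper_force: 35.0
```

carry_out(deltas=[[0.35,[0,0,0],[0,0,0]],[0.5,[0,0,0],[0,0,0]],[0.5,[0,0,0],[0,0,0]],[0.5,[0,0,0],[0,0,0]],[0.5,[0,0,0],[0,0,0]],[0.5,[0,0,0],[0,0,0]],[0.5,[0,0,-15],[0,0,0]],[0.5,[0,0,-40],[0,0,0]]])

```text
time: 14.12
eef_pos: [0.4595, -0.349, 0.1552]
eef_rot: [-3.12, 0.349, 0.008]
force: [0.2, -0.1, -0.1]
grip_width: 0.497
gripper_force: 0.0
```

carry_out(deltas=[[0.5,[0,0,-40],[0,0,0]],[0.5,[0,0,-70],[0,0,0]],[0.5,[-40,0,-70],[0,0,0]],[0.5,[-80,0,-70],[0,0,0]],[0.5,[-80,0,-70],[0,0,0]],[0.5,[-80,0,-70],[0,0,0]]])

```text
time: 14.62
eef_pos: [0.3807, -0.3322, 0.2273]
eef_rot: [-3.12, 0.353, 0.0]
force: [1.1, -0.9, -0.2]
grip_width: 0.499
gripper_force: 0.0
```

```bash
python3 - <<'E'
from g import *
go(461.2,-350.3,225,-102.8)
s,d=snap('scene','scene9')
a=cv2.resize(s[160:235,100:175],(400,400),interpolation=2);b=cv2.resize(s[180:260,210:290],(400,400),interpolation=2)
cv2.imwrite('pics/c9.png',np.hstack([a,b]))
E
```

```text
t 14.6167 pos [ 380.7 -332.2  227.3] yhead -102.9 q [ 0.12  0.27  0.64  1.96 -0.19  0.98 -0.94] F [ 1.1 -0.9 -0.2] g 0.499 0.0
 shift [82.5 -0.3  2.2]
 turn [-0.1  0.  -0.1]
 turn [  0.    0.2 179.9]
```

View pics/c9.png

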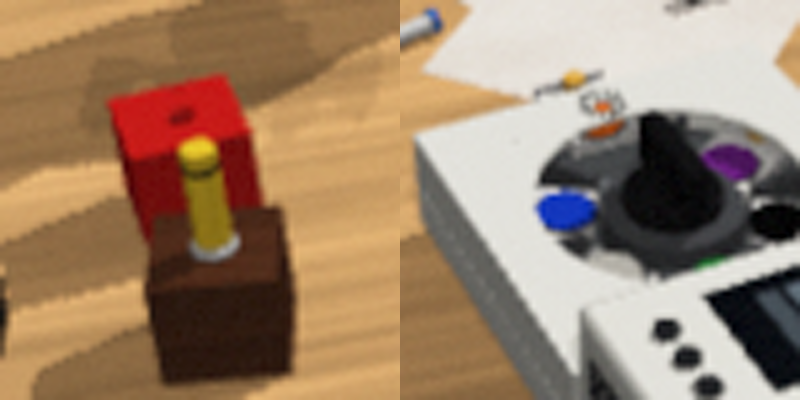

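The pin stands upright in the wooden block with its flange seated. The tray's front is out past the wall (brass at (573,78)), and the orange chip now sits under the access hole, which matches the full 42 mm travel.

```bash
python3 -c "
from plant import manip
print(manip.job_done())"
```

```text
the job is handed in; nothing more can be done
None
```

The orange tray has sprung out at the loading gate, the release pin is back upright in its wooden block, and the job is handed in at about 15 s of the 56 s allowed.

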